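Load test of a sprung arm with weight and dial gauge

TASK

Test the sprung arm under load: hang the larger of the two test weights by its wire handle on the hook at the end of the arm and let go of it, so that it hangs still, clear of the bench; leave the smaller weight where it stands. Then lift the dial gauge out of its wooden rest and hold it upright with its tip on the scribed cross of the arm's bright pad, lightly, so that the plunger is pressed in about half of its travel and never bottoms. Finish while holding it there: do not let go of the gauge.

Things in the scene. Friction and masses are not known exactly. Their poses are not given: they have to be found in the camera images.
- load_tester: Test stand fixed to the bench: dark steel foot 100 x 150 x 10 mm (local x, y) with two grey upright cheek plates (155 mm high, 87 mm over their bolts, local y -97 to -43 mm) that carry the sprung arm. Origin on the bench below the pad. The arm points along local +y; its pivot axis is local x at y = -70, z = 125 mm. Turned about the vertical from start to start.
- spring_arm (a joint): Downward turn of the arm (dark steel bar 24 mm wide, 14 mm high), rad. 0: unloaded, on its upper stop, nose 0.06 rad above level; about 12 N m/rad with a small preload, damped, range 0 to 0.2. Under the larger weight it settles near 0.06 (about level), under the smaller one near 0.03.
- pad (a point): Centre of the top of the bright round pad (20 mm across, 4 mm above the arm's top side) marked with a scribed cross, 70 mm from the pivot. It sinks about 4 mm when the weight is hung.
- hook_seat (a point): Top of the 8 mm wire in the low point of the open hook at the arm's end, 147 mm from the pivot: the weight's handle comes to rest here. The hook wire runs along the arm (the stand's local +y) and turns up at its end. It gives about 1.7 mm per N pressed down.
- hook_tip (a point): Top of the upturned end of the hook: 19 mm farther out along the arm than hook_seat and 18 mm above it. The handle passes over it, coming along the arm from outside.
- test_weight: Larger weight, about 0.6 kg: dark round body 56 mm across, 34 mm high, with a rigid arched handle of 8 mm bright wire. Origin: centre of its underside. The handle lies in the local x-z plane: upright legs centred at x = +-22 mm (52 mm over the outsides), z = 34 to 74 mm, closed by a half circle; underside of the arch at z = 92, top at 100 mm. Grip both legs from outside, from above.
- small_weight: The smaller weight, about 0.3 kg: body 44 mm in diameter, only 18 mm high, the same wire handle (top at z = 84 mm). Origin: centre of its underside. It is not used.
- gauge_rest: Wooden block 70 x 60 x 50 mm (x, y, z) fixed on the bench, with an upright 10.5 mm hole right through its centre in which the gauge's stem stands. Origin: centre of its underside.
- dial_gauge: Dial gauge upright in the rest, about 0.3 kg. Origin: on the plunger axis, underside of the collar resting on the block; z up. Below: 8 mm stem to z = -22 mm, then the plunger, its 7 mm ball tip at z = -42 mm when free. Above: round dial case 56 mm across (centre z = 34 mm, 18 mm thick, face to local -x), then a 16 x 16 mm square shank, z = 66 to 112 mm, sides along local x and y, to grip.
- gauge_plunger (a joint): How far the gauge's plunger is pressed in, m: 0 free, 0.012 bottomed. Spring: 0.6 N to start it, 200 N/m, so 1.8 N at half travel. The needle goes once round over the full travel.
- gauge_tip (a point): Lower end of the plunger's ball tip.
There are look-alikes about, which are no part of the job. Leave any pink or yellow look-alike of the test_weight alone.

How it is judged:
On the way, in this order (a step that is already met when the one before it is completed fails the run):
1. the larger weight hangs freely on the arm's hook, let go, clear of the bench, and the arm has come down under it (contact force between test_weight and load_tester above 3 N and contact force between test_weight and the fingers below 0.1 N and distance between test_weight and hook_seat below 0.115 m and height (world z) of test_weight above 0.015 m and value of joint spring_arm above 0.045 rad), for 0.3 s.
2. the gauge's tip touches the arm at the pad (contact force between dial_gauge and load_tester above 0.3 N and distance between gauge_tip and pad below 0.012 m), for 0.1 s.
At the end, for the whole second after the job is handed in: Larger weight hanging still and untouched on the hook, 15 mm clear of the bench, arm down 0.045 to 0.12 rad; gauge held upright within 0.1 rad, tip within 7 mm of the pad's centre, 0.4 to 6 N, plunger in 3 to 9 of 12 mm; small weight within 30 mm of its place (all of step 1 and value of joint gauge_plunger between 0.003 and 0.009 m and angle between dial_gauge's own z axis and vertical below 0.1 rad and horizontal distance between gauge_tip and pad below 0.007 m and distance between gauge_tip and pad below 0.009 m and contact force between dial_gauge and load_tester between 0.4 and 6 N and contact force between dial_gauge and the fingers above 1 N and contact force between dial_gauge and gauge_rest below 0.1 N and linear speed of dial_gauge below 0.02 m/s and contact force between test_weight and the arm below 0.1 N and linear speed of test_weight below 0.06 m/s and value of joint spring_arm below 0.12 rad and distance of small_weight from where it was at the start of the episode below 0.03 m); the arm keeps its last pose, push and grip.
It fails at once if the gauge's plunger is driven to its end (value of joint gauge_plunger above 0.0116 m).
It fails at once if the smaller weight is moved from its place (distance of small_weight from where it was at the start of the episode above 0.03 m).
It also fails if it takes over 58 s, if anything falls off the work surface, if the arm or the gripper's body presses on something with over 40 N, if the wrist force passes 120 N, or if a joint passes its speed limit or range.

ROBOT

A 7-joint arm with a two-finger parallel gripper is mounted at the origin on a cart in front of the work surface, level with it; the furniture and walls round the work are solid. World frame = base frame: x ahead of the robot, y to its left, z up, the work surface at z = 0. Lengths are in m, angles in rad, forces in N, time in s.
With the tool pointing down it reaches from about 0.4 to 0.85 m from the base axis. Payload 10.4 kg.
Tool frame: the origin (TCP) lies on the centre line of the jaws, within the pads' length; the fingertips stand 14 mm ahead of it and the grasp point (between the pads) lies 5 mm behind it (manip.tip_reach is the distance from the TCP to the fingertips, in m); z points along the fingers, y is the line along which they close (so a half turn about z gives the same grasp; the last joint's range is limited). The gripper opens to 85 mm and grips with 20 to 120 N. Pads are 22 mm wide; open, the fingers measure 114 mm over their backs; the gripper's body (76 mm by 85 mm) begins 54 mm behind the grasp point. The pads swing forward as they close: fully open they stand 13 mm farther back than shut.
Start: joints at [-1.228, 0.332, -0.065, 1.46, 0.022, 1.35, -0.088], TCP at [0.224, 0.584, 0.245] pointing down, gripper open.
Joint ranges: [-2.6, 2.6], [-0.5, 2.12], [-1.47, 1.34], [0.16, 2.42], [-1.27, 4.41], [0.06, 2.06], [-2.6, 2.6]. Speed limits (rad/s): [2.22, 2.22, 2.79, 2.79, 3.14, 3.14, 3.14].

INTERFACE

Orientations are given as a unit quaternion [x, y, z, w].
In Python, from workcell import manip gives the robot as it stands.
- The arm moves only by the shell command python3 -m pendant 'ROWS' [FORCE]. ROWS is JSON, a list of rows, each a list of 7 numbers: the shift along the tool's x, y, z in units of 50 mm (1.0 is 50 mm), then the turn, a rotation vector about the tool's x, y, z in units of 8 degrees (1.0 is 8 degrees), then the opening, from -1 (shut) to 1 (fully open), so that 0 is half open. In form: [[dx, dy, dz, ax, ay, az, jaw], ...]. A call has exactly 10 rows; each row is the pose to reach, as a shift and turn from the pose commanded when the call began, along the tool's axes at that moment; what a row does not reach only later rows make up. A row lasts 1/8 s, in which the tool goes at most 62.5 mm and 10.7 degrees, less where a joint would pass 70% of its speed; a pose out of reach is approached as far as the arm can. A call with a gripper value outside its range is refused whole. The fingers move at their own pace and stop on an object; FORCE is the grip in N (left out, the last holds). Time passes only in rows, so rows that repeat a pose let the fingers close, or fill a call up. It gives the time, the measured TCP pose, the force, the opening and the grip force at its end, in the units of the state.
- manip.get_obs(): the state, without advancing time (a new reading comes with each control period).
- manip.camera(name): name is "side" or "top" or "wrist"; returns (picture, depth): 400x640x3 uint8, red, green, blue; 400x640 float32, m along the optical axis (not along the pixel's ray), 0 where there is no reading.
- manip.get_calibration(name): a dict with "fx", "fy", "cx", "cy" (pixels), "xyz" and "orientation" of the camera in the world. Camera axes: x right, y up, looking along -z (the intrinsics and any distortion apply to the point x, -y, -z); pixel columns grow to the right and rows downward; lengths in m; the calibration is good to about 2 mm. The wrist camera is an equidistant fisheye: a pixel r from the principal point sees the ray r / f radians off the axis. A picture is of the moment at which its call begins: read the wrist's pose just before it. get_calibration takes no time and is no camera call; for the wrist camera it gives the pose at the moment of the call.
- manip.hand_in(): hands the job in; it is judged then, once.
Trained networks look in the newest picture that a camera, given by its name, has taken for a name from the list of things; names that differ only in an ending like _2 or _b are one class to them, and where a whole thing is asked for, a point or a joint stands for the part that bears it (a point fixed in the world has none). Each returns a list of dicts, best first, with "p" (0 to 1); they miss things now and then, are a little off and sometimes report something else, mostly with a low value. They report only what shows in the picture. A call takes as long as a camera call. They do not tell look-alikes from the thing itself.
- manip.find_in(thing, camera): "box" ([left, top, right, bottom] in pixels, round what is visible of it).
- manip.trace(thing, camera): "pixels" (400x640 bool, what is visible of it) and "box" ([left, top, right, bottom] in pixels, round what is visible of it).
- manip.tip_of(thing, camera): "pixel" ([column, row] in pixels: a listed point, or the origin of a listed thing).
The state is a dict: "clock": time; "joint_pos": joint angles; "joint_velocities": joint speeds; "tau": joint torques, N m; "position": TCP position; "ee_rot": TCP orientation; "ft_force": force on the tool from outside, world axes, zero at the start; "torque": the same for the moment, N m; "grip_width": opening from 0.0 (shut) to 1.0 (fully open); "grasp_force": force on a finger pad.
Only numpy, scipy, OpenCV 4.12 (cv2) and the standard library are available. Lean on these libraries where they do the work, as an engineer would, in place of code of your own. Each camera call takes 0.05 s, during which the arm holds its last target. There are 200 camera calls.

## Working session

There is one attempt and no reset: what is moved stays moved. The work goes in short steps, Python scripts to look and compute and a shell command to move; the robot and the scene stay as the last step left them, time stands still between calls to the robot, and variables do not carry over. Pictures are saved under pics/ and viewed, at most 10 in all, crops included, and the job is handed in when it is done.

```bash
ls; mkdir -p pics; cat > h.py <<'E'
import numpy as np, cv2
from scipy.spatial.transform import Rotation as R
from workcell import manip
def ray(cal,u,v):
    x=(u-cal['cx'])/cal['fx'];y=(v-cal['cy'])/cal['fy'];return np.array([x,-y,-1.])
def world(cal,u,v,d,fish=False):
    if fish:
        x=(u-cal['cx'])/cal['fx'];y=(v-cal['cy'])/cal['fy'];r=np.hypot(x,y)+1e-9
        p=np.array([x/r*np.tan(r),-y/r*np.tan(r),-1.])*d
    else: p=ray(cal,u,v)*d
    return R.from_quat(cal['orientation']).apply(p)+np.array(cal['xyz'])
def onplane(cal,u,v,z,fish=False):
    o=np.array(cal['xyz']);q=world(cal,u,v,1.,fish)-o
    return o+q*(z-o[2])/q[2]
def cloud(cal,depth,fish=False):
    v,u=np.mgrid[0:depth.shape[0],0:depth.shape[1]]
    x=(u-cal['cx'])/cal['fx'];y=(v-cal['cy'])/cal['fy']
    if fish:
        r=np.hypot(x,y)+1e-9;s=np.tan(np.minimum(r,1.5))/r;x=x*s;y=y*s
    p=np.stack([x,-y,-np.ones_like(x)],-1)*depth[...,None]
    return p@R.from_quat(cal['orientation']).as_matrix().T+np.array(cal['xyz'])
def dtool(target):
    o=manip.get_obs();return R.from_quat(o['ee_rot']).inv().apply(np.array(target)-o['position'])/0.05
E
cat > a.py <<'E'
from h import *
np.set_printoptions(precision=3,suppress=True)
o=manip.get_obs();print(o['position'],R.from_quat(o['ee_rot']).as_matrix(),manip.tip_reach)
for c in ['top','side']:
    img,d=manip.camera(c);cal=manip.get_calibration(c);print(c,cal)
    cv2.imwrite(f'pics/{c}0.png',img[...,::-1]);P=cloud(cal,d);np.savez(f'{c}0.npz',P=P,img=img)
    for t in ['test_weight','small_weight','load_tester','gauge_rest','dial_gauge']:
        for r in manip.find_in(t,c): print(t,np.round(r['box']),round(r['p'],2))
    for t in ['pad','hook_seat','hook_tip','gauge_tip','test_weight','dial_gauge','load_tester']:
        for r in manip.tip_of(t,c):
            u,v=map(int,np.round(r['pixel']));print('pt',t,(u,v),round(r['p'],2),P[v,u] if 0<=v<400 and 0<=u<640 else '')
E
python3 a.py
```

```text
pics
[0.223 0.583 0.245] [[-0.934  0.358 -0.   ]
 [ 0.358  0.934 -0.001]
 [-0.    -0.001 -1.   ]] 0.014
top {'fx': 389.33525929486615, 'fy': 389.33525929486615, 'cx': 318.91380997377354, 'cy': 204.37550230891065, 'xyz': array([0.354, 0.146, 1.46 ]), 'orientation': array([ 0.05 , -0.043, -0.704,  0.707])}
test_weight [257. 232. 273. 249.] 0.66
test_weight [277. 183. 288. 199.] 0.55
test_weight [327. 229. 343. 243.] 0.49
small_weight [286. 219. 297. 232.] 0.48
load_tester [342. 198. 397. 235.] 0.79
gauge_rest [434. 197. 460. 221.] 0.55
pt pad (366, 207) 0.58 [ 0.519 -0.002  0.144]
pt hook_tip (347, 201) 0.88 [0.541 0.062 0.133]
pt test_weight (334, 236) 0.69 [0.422 0.105 0.101]
pt test_weight (284, 193) 0.68 [0.584 0.289 0.036]
pt test_weight (266, 238) 0.51 [0.414 0.343 0.097]
pt test_weight (192, 234) 0.49 [0.43  0.624 0.033]
pt dial_gauge (293, 227) 0.72 [0.459 0.255 0.02 ]
pt dial_gauge (446, 209) 0.61 [ 0.518 -0.286  0.105]
pt load_tester (362, 213) 0.59 [ 0.513 -0.002  0.012]
side {'fx': 364.3206430324565, 'fy': 364.3206430324565, 'cx': 323.90043772458404, 'cy': 195.59667531542465, 'xyz': array([0.426, 1.085, 0.85 ]), 'orientation': array([-0.018,  0.435,  0.9  , -0.029])}
test_weight [280. 225. 297. 255.] 0.79
test_weight [326. 328. 349. 368.] 0.71
test_weight [337. 190. 354. 216.] 0.62
small_weight [328. 224. 339. 247.] 0.73
load_tester [308. 143. 341. 201.] 0.86
gauge_rest [315. 133. 333. 145.] 0.47
pt pad (320, 162) 0.71 [0.519 0.004 0.141]
pt pad (314, 171) 0.64 [0.536 0.055 0.137]
pt hook_seat (311, 175) 0.85 [0.543 0.085 0.14 ]
pt hook_tip (311, 172) 0.81 [ 0.57  -0.149 -0.011]
pt test_weight (290, 246) 0.72 [0.589 0.313 0.032]
pt test_weight (346, 264) 0.62 [0.417 0.476 0.149]
pt test_weight (348, 212) 0.62 [0.414 0.123 0.015]
pt test_weight (339, 355) 0.56 [0.426 0.653 0.036]
pt dial_gauge (324, 139) 0.43 [ 0.525 -0.288  0.067]
pt load_tester (320, 195) 0.75 [0.519 0.026 0.009]
```

```bash
python3 - <<'E'
import cv2,numpy as np
t=cv2.imread('pics/top0.png')[165:275,170:470];s=cv2.imread('pics/side0.png')[120:380,250:390]
t=cv2.resize(t,None,fx=2.6,fy=2.6,interpolation=3);s=cv2.resize(s,None,fx=2.2,fy=2.2,interpolation=3)
cv2.imwrite('pics/t1.png',t);cv2.imwrite('pics/s1.png',s)
E
```

```text
(no output)
```

View pics/t1.png

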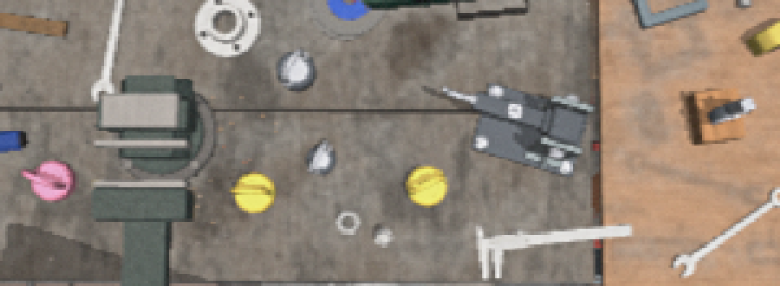

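View pics/s1.png

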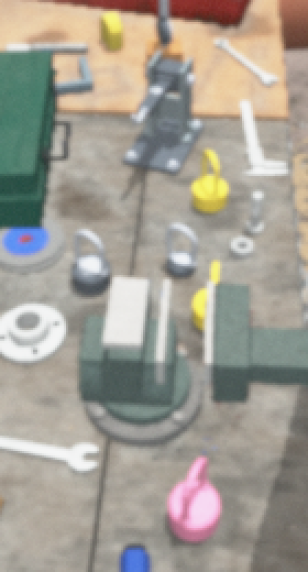

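The larger dark weight is at top (284,192) and side (289,240). The small dark one is at top (292,226). The look-alikes are yellow at (334,236) and (267,238), and pink at (190,234). I choose (284,192): it is dark and has the taller body. Next I measure it from the point clouds.

```bash
python3 - <<'E'
from h import *
np.set_printoptions(precision=3,suppress=True)
T=np.load('top0.npz')['P'].reshape(-1,3);S=np.load('side0.npz')['P'].reshape(-1,3)
A=np.vstack([T,S])
for n,c,r in [('big',(.585,.295),.05),('small',(.459,.265),.04),('rest',(.52,-.286),.06)]:
    m=np.hypot(*(A[:,:2]-c).T)<r;Q=A[m]
    print(n,len(Q),'zmax',Q[:,2].max())
    for lo,hi in [(.01,.04),(.04,.06),(.06,.2)]:
        q=Q[(Q[:,2]>lo)&(Q[:,2]<hi)]
        if len(q)>3:
            w,V=np.linalg.eigh(np.cov(q[:,:2].T));print(lo,hi,len(q),q.mean(0),(q.min(0)+q.max(0))/2,np.ptp(q,0),np.degrees(np.arctan2(V[1,1],V[0,1])),np.sqrt(w))
# vise & hights along the path
for x0,x1,y0,y1 in [(.35,.65,.38,.52),(.2,.4,.2,.7),(.5,.7,.05,.25),(.6,.8,-.1,.2),(.45,.65,-.25,-.1)]:
    m=(A[:,0]>x0)&(A[:,0]<x1)&(A[:,1]>y0)&(A[:,1]<y1);print((x0,x1,y0,y1),A[m][:,2].max() if m.any() else 0)
ct=manip.get_calibration('top');cs=manip.get_calibration('side')
print(onplane(ct,366,207,.144),onplane(ct,347,201,.14),onplane(cs,320,162,.144),onplane(cs,311,175,.13),onplane(cs,311,172,.148))
print('delta to above big',dtool([.585,.295,.30]),R.from_quat(manip.get_obs()['ee_rot']).as_euler('ZYX',degrees=True))
E
```

```text
big 1137 zmax 0.10111212723808127
0.01 0.04 385 [0.589 0.298 0.031] [0.596 0.294 0.025] [0.067 0.055 0.029] 66.15326910735236 [0.014 0.015]
0.04 0.06 35 [0.587 0.295 0.048] [0.59  0.293 0.05 ] [0.046 0.03  0.019] 153.1763276620584 [0.004 0.021]
0.06 0.2 102 [0.59  0.294 0.087] [0.591 0.293 0.081] [0.045 0.028 0.04 ] 151.07383748595038 [0.002 0.017]
small 798 zmax 0.08726563536353882
0.01 0.04 208 [0.464 0.257 0.02 ] [0.465 0.257 0.025] [0.043 0.041 0.029] 145.38492898257746 [0.011 0.012]
0.04 0.06 26 [0.465 0.256 0.05 ] [0.463 0.256 0.05 ] [0.045 0.027 0.018] 153.0988564246139 [0.002 0.021]
0.06 0.2 80 [0.462 0.257 0.077] [0.463 0.257 0.075] [0.044 0.025 0.025] 153.58991027387682 [0.002 0.015]
rest 1192 zmax 0.17051746111343924
0.01 0.04 73 [ 0.52  -0.279  0.027] [ 0.524 -0.301  0.025] [0.074 0.063 0.03 ] -170.38020528147234 [0.01  0.024]
0.04 0.06 366 [ 0.525 -0.299  0.05 ] [ 0.526 -0.304  0.05 ] [0.075 0.069 0.02 ] -169.70315005593375 [0.018 0.023]
0.06 0.2 234 [ 0.524 -0.294  0.115] [ 0.521 -0.303  0.116] [0.038 0.054 0.109] 116.30721639421176 [0.007 0.01 ]
(0.35, 0.65, 0.38, 0.52) 0.17056927147962364
(0.2, 0.4, 0.2, 0.7) 0.6569655944039107
(0.5, 0.7, 0.05, 0.25) 0.1579495805082347
(0.6, 0.8, -0.1, 0.2) 0.13136274420701666
(0.45, 0.65, -0.25, -0.1) 0.15762046536602847
[ 0.519 -0.002  0.144] [0.54  0.062 0.14 ] [0.519 0.009 0.144] [0.545 0.07  0.13 ] [0.544 0.078 0.148]
delta to above big [-8.816 -2.805 -1.094] [159.04   -0.001 179.993]
```

```bash
python3 -m pendant '[[0,0,-0.7,0,0,1.3,1],[-1.2,-0.4,-0.7,0,0,2.6,1],[-2.4,-0.8,-0.7,0,0,3.9,1],[-3.6,-1.2,-0.7,0,0,5.2,1],[-4.8,-1.6,-0.7,0,0,6.5,1],[-6,-2,-0.7,0,0,7.8,1],[-7.2,-2.4,-0.7,0,0,9.1,1],[-8.4,-2.7,-0.7,0,0,10.4,1],[-8.92,-2.79,-0.7,0,0,11.7,1],[-8.92,-2.79,-0.7,0,0,12.1,1]]'
cat > b.py <<'E'
from h import *
import sys
np.set_printoptions(precision=3,suppress=True)
o=manip.get_obs();print(o['joint_pos'],o['position'],R.from_quat(o['ee_rot']).as_euler('ZYX',degrees=True))
cal=manip.get_calibration('wrist');img,d=manip.camera('wrist');P=cloud(cal,d,True)
cv2.imwrite(f'pics/{sys.argv[1]}.png',img[...,::-1]);np.savez(f'{sys.argv[1]}.npz',P=P,img=img)
for t in sys.argv[2:]:
    for r in manip.tip_of(t,'wrist'):
        u,v=map(int,np.round(r['pixel']));print('pt',t,(u,v),round(r['p'],2),P[min(v,399),min(u,639)])
E
python3 b.py w1 test_weight hook_tip hook_seat pad
python3 - <<'E'
from h import *
np.set_printoptions(precision=3,suppress=True)
P=np.load('w1.npz')['P'].reshape(-1,3)
m=np.hypot(P[:,0]-.59,P[:,1]-.294)<.045
for lo,hi in [(.02,.045),(.05,.07),(.07,.12)]:
    q=P[m&(P[:,2]>lo)&(P[:,2]<hi)]
    if len(q)<4: continue
    w,V=np.linalg.eigh(np.cov(q[:,:2].T));print(lo,hi,len(q),q.mean(0),(q.min(0)+q.max(0))/2,np.ptp(q,0),np.degrees(np.arctan2(V[1,1],V[0,1])),np.sqrt(w))
print(dtool([.59,.294,.063]))
E
```

```text
clock: 2.55
position: [0.5922, 0.2909, 0.2799]
ee_rot: [0.858, 0.513, -0.0, 0.001]
ft_force: [0.1, 0.6, -0.0]
grip_width: 1.003
grasp_force: 0.0
[-0.812  0.409  0.4    1.324 -0.155  1.439 -0.914] [0.592 0.291 0.28 ] [ 61.764   0.071 179.93 ]
pt test_weight (124, 22) 0.96 [0.511 0.521 0.162]
pt test_weight (286, 306) 0.88 [0.437 0.124 0.034]
pt test_weight (322, 158) 0.72 [0.592 0.297 0.034]
0.02 0.045 1171 [0.593 0.297 0.033] [0.592 0.292 0.032] [0.053 0.056 0.025] 68.08041958495008 [0.013 0.013]
0.05 0.07 60 [0.591 0.294 0.06 ] [0.591 0.294 0.059] [0.046 0.025 0.019] 151.24561525792117 [0.001 0.021]
0.07 0.12 352 [0.591 0.293 0.092] [0.591 0.292 0.085] [0.046 0.029 0.03 ] 150.50767544561472 [0.002 0.015]
[-0.007  0.01   4.347]
```

```bash
python3 -m pendant '[[0,0,1,0,0,0,1],[0,0,2,0,0,0,1],[0,0,3,0,0,0,1],[0,0,3.8,0,0,0,1],[0,0,4.33,0,0,0,1],[0,0,4.33,0,0,0,1],[0,0,4.33,0,0,0,-0.2],[0,0,4.33,0,0,0,-0.6],[0,0,4.33,0,0,0,-0.6],[0,0,4.33,0,0,0,-0.6]]' 50
```

```text
clock: 4.05
position: [0.5912, 0.2945, 0.066]
ee_rot: [0.856, 0.517, 0.002, -0.0]
ft_force: [-1.0, -0.4, 5.2]
grip_width: 0.585
grasp_force: 50.9
```

```bash
python3 -m pendant '[[0,0,-0.6,0,0,0,-0.6],[0,0,-1.5,0,0,0,-0.6],[0,0,-2.4,0,0,0,-0.6],[0,0,-3.2,0,0,-0.3,-0.6],[-0.5,0.35,-3.7,0,0,-0.6,-0.6],[-1,0.7,-3.7,0,0,-0.8,-0.6],[-1.4,0.9,-3.7,0,0,-1,-0.6],[-1.58,1.07,-3.7,0,0,-1,-0.6],[-1.58,1.07,-3.7,0,0,-1,-0.6],[-1.58,1.07,-3.7,0,0,-1,-0.6]]'
python3 b.py w2 test_weight hook_tip hook_seat pad
python3 - <<'E'
from h import *
np.set_printoptions(precision=3,suppress=True)
for c in ['top','side']:
    img,d=manip.camera(c);cal=manip.get_calibration(c);P=cloud(cal,d);cv2.imwrite(f'pics/{c}2.png',img[...,::-1])
    for t in ['pad','hook_seat','hook_tip']:
        for r in manip.tip_of(t,c):
            print(c,t,r['pixel'],round(r['p'],2),onplane(cal,*r['pixel'],{'pad':.144,'hook_seat':.135,'hook_tip':.153}[t]))
E
```

```text
clock: 5.3
position: [0.6004, 0.2005, 0.2486]
ee_rot: [0.818, 0.576, -0.0, -0.0]
ft_force: [-0.5, -0.3, -6.0]
grip_width: 0.583
grasp_force: 54.4
[-0.702  0.359  0.404  1.454 -0.143  1.358 -0.635] [0.6   0.201 0.249] [  70.311   -0.025 -179.959]
pt test_weight (152, 112) 0.93 [0.428 0.342 0.033]
pt test_weight (323, 223) 0.9 [0.603 0.212 0.216]
pt test_weight (233, 263) 0.77 [0.443 0.122 0.032]
pt hook_tip (312, 329) 0.54 [0.546 0.084 0.152]
pt hook_seat (311, 330) 0.58 [0.544 0.083 0.152]
top pad [365.6, 208.0] 0.73 [ 0.516 -0.001  0.144]
top hook_seat [340.8, 199.6] 0.77 [0.546 0.083 0.135]
top hook_tip [343.2, 199.7] 0.57 [0.543 0.076 0.153]
side pad [319.7, 162.5] 0.74 [0.519 0.012 0.144]
side hook_seat [314.2, 175.6] 0.77 [0.533 0.08  0.135]
side hook_tip [310.3, 169.2] 0.83 [0.547 0.069 0.153]
```

View pics/w2.png

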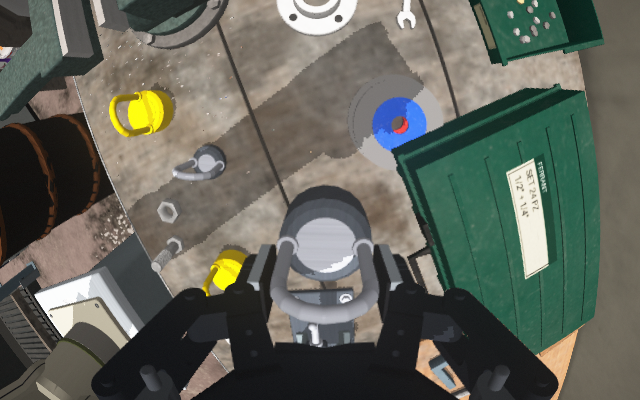

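The wrist view shows the weight well held, with the hook ahead through the handle at (312,330) and a green toolbox to the right from about (400,150) to (590,380). Now I fit the arm's line from the clouds.

```bash
python3 - <<'E'
from h import *
np.set_printoptions(precision=3,suppress=True)
C={k:np.load(k+'.npz')['P'].reshape(-1,3) for k in ['top0','side0','w1','w2']}
C={k:v[np.isfinite(v).all(1)] for k,v in C.items()}
for k,P in C.items():
    # along/across coords about pad guess
    th=np.radians(70);e=np.array([np.cos(th),np.sin(th)]);n=np.array([-e[1],e[0]])
    q=P[:,:2]-[.519,0];s=q@e;t=q@n
    print(k)
    for a in np.arange(-.04,.12,.01):
        m=(s>a)&(s<a+.01)&(abs(t)<.03)&(P[:,2]>.115)&(P[:,2]<.175)
        if m.sum()>1: print('  s %.3f n %d t %.4f [%.3f %.3f] z %.3f..%.3f med %.3f'%(a+.005,m.sum(),np.median(t[m]),t[m].min(),t[m].max(),P[m,2].min(),P[m,2].max(),np.median(P[m,2])))
A=np.vstack([C['top0'],C['side0']])
for x in np.arange(.6,.76,.02):
    m=(abs(A[:,0]-x)<.01)&(A[:,1]>0)&(A[:,1]<.2);print(x,A[m,2].max() if m.any() else None, end=' ; ')
E
```

```text
top0
  s -0.035 n 22 t -0.0026 [-0.015 0.008] z 0.131..0.140 med 0.135
  s -0.025 n 21 t -0.0021 [-0.015 0.008] z 0.130..0.141 med 0.136
  s -0.015 n 21 t -0.0003 [-0.014 0.010] z 0.126..0.145 med 0.138
  s -0.005 n 20 t -0.0005 [-0.013 0.010] z 0.128..0.146 med 0.141
  s 0.005 n 23 t -0.0006 [-0.013 0.010] z 0.130..0.145 med 0.138
  s 0.015 n 21 t 0.0009 [-0.012 0.011] z 0.127..0.147 med 0.138
  s 0.025 n 23 t 0.0014 [-0.011 0.012] z 0.128..0.146 med 0.139
  s 0.035 n 21 t 0.0021 [-0.011 0.013] z 0.132..0.145 med 0.139
  s 0.045 n 20 t 0.0014 [-0.010 0.012] z 0.135..0.144 med 0.139
  s 0.055 n 8 t 0.0029 [-0.004 0.007] z 0.135..0.143 med 0.138
  s 0.065 n 8 t 0.0040 [-0.001 0.007] z 0.130..0.141 med 0.137
  s 0.075 n 7 t 0.0036 [0.001 0.007] z 0.131..0.138 med 0.133
  s 0.085 n 7 t 0.0063 [0.001 0.008] z 0.138..0.155 med 0.141
  s 0.095 n 3 t 0.0059 [0.002 0.006] z 0.151..0.158 med 0.153
side0
  s -0.035 n 7 t -0.0078 [-0.015 0.002] z 0.132..0.134 med 0.133
  s -0.025 n 9 t 0.0029 [-0.014 0.008] z 0.129..0.137 med 0.135
  s -0.015 n 7 t 0.0028 [-0.009 0.008] z 0.126..0.141 med 0.136
[... 687 characters left out ...]
9 med 0.149
w1
w2
  s 0.045 n 69 t -0.0059 [-0.011 0.012] z 0.126..0.139 med 0.134
  s 0.055 n 90 t 0.0004 [-0.006 0.007] z 0.126..0.139 med 0.135
  s 0.065 n 61 t 0.0014 [-0.002 0.006] z 0.129..0.137 med 0.133
  s 0.075 n 4 t -0.0007 [-0.001 -0.001] z 0.131..0.134 med 0.132
  s 0.085 n 30 t 0.0036 [-0.000 0.007] z 0.143..0.153 med 0.151
  s 0.095 n 29 t 0.0036 [0.001 0.007] z 0.145..0.152 med 0.149
0.6 0.00921275113707165 ; 0.62 0.007831282445907695 ; 0.64 0.010303175385050878 ; 0.66 0.05709472074968813 ; 0.68 0.12580227402489408 ; 0.7000000000000001 0.12481091600588856 ; 0.7200000000000001 0.128790453358687 ; 0.7400000000000001 0.12761254342402828 ; 0.7600000000000001 0.12833304575055782 ;
```

```bash
python3 -m pendant '[[-0.4,-0.17,0.7,0,0,-0.34,-0.6],[-0.83,-0.33,1.4,0,0,-0.34,-0.6],[-0.83,-0.33,1.9,0,0,-0.34,-0.6],[-0.83,-0.33,2.15,0,0,-0.34,-0.6],[-1.2,-0.31,2.15,0,0,-0.34,-0.6],[-1.6,-0.29,2.15,0,0,-0.34,-0.6],[-2.0,-0.27,2.15,0,0,-0.34,-0.6],[-2.4,-0.25,2.15,0,0,-0.34,-0.6],[-2.82,-0.23,2.15,0,0,-0.34,-0.6],[-2.82,-0.23,2.15,0,0,-0.34,-0.6]]'
python3 - <<'E'
from h import *
img,d=manip.camera('side');i2,_=manip.camera('wrist')
a=cv2.resize(img[130:230,260:380],None,fx=4,fy=4,interpolation=3);b=cv2.resize(i2[200:400,220:420],None,fx=1.5,fy=2,interpolation=3)
cv2.imwrite('pics/sw3.png',np.hstack([a,b])[...,::-1])
E
```

```text
clock: 7.2
position: [0.5418, 0.0675, 0.1416]
ee_rot: [0.805, 0.593, -0.0, 0.0]
ft_force: [-0.2, 1.1, -5.7]
grip_width: 0.583
grasp_force: 54.7
```

View pics/sw3.png

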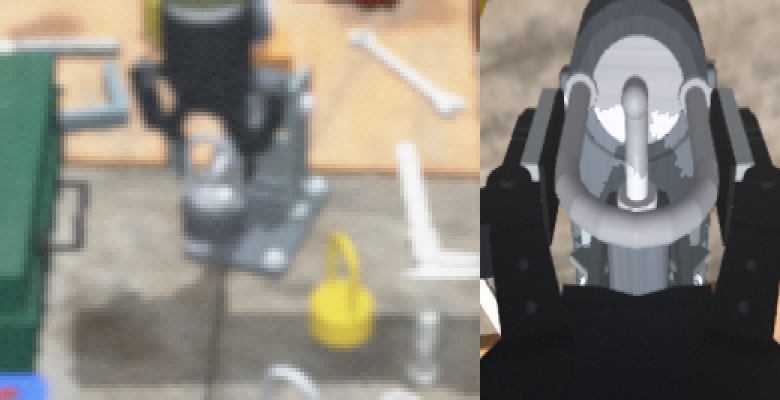

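The hook lies centred inside the handle, with its tip beyond the arch at about (635,95) in the right half. Lower and release.

```bash
python3 -m pendant '[[0.06,0,0.2,0,0,0,-0.6],[0.06,0,0.4,0,0,0,-0.6],[0.06,0,0.6,0,0,0,-0.6],[0.06,0,0.75,0,0,0,-0.6],[0.06,0,0.85,0,0,0,-0.6],[0.06,0,0.92,0,0,0,-0.6],[0.06,0,0.92,0,0,0,-0.6],[0.06,0,0.92,0,0,0,-0.6],[0.06,0,0.92,0,0,0,-0.6],[0.06,0,0.92,0,0,0,-0.6]]'
```

```text
clock: 8.55
position: [0.5431, 0.0732, 0.0954]
ee_rot: [0.804, 0.595, 0.0, -0.0]
ft_force: [-4.3, 2.1, 1.9]
grip_width: 0.583
grasp_force: 55.5
```

```bash
python3 -m pendant '[[0,0,-0.06,0,0,0,-0.6],[0,0,-0.06,0,0,0,-0.2],[0,0,-0.06,0,0,0,0.2],[0,0,-0.06,0,0,0,0.6],[0,0,-0.06,0,0,0,0.8],[0,0,-0.3,0,0,0,0.8],[0,0,-0.7,0,0,0,0.8],[0,0,-1.3,0,0,0,0.8],[0,0,-2.0,0,0,0,0.8],[0,0,-2.6,0,0,0,0.8]]'
python3 b.py w4 hook_seat dial_gauge
python3 - <<'E'
from h import *
np.set_printoptions(precision=3,suppress=True)
img,d=manip.camera('side');cal=manip.get_calibration('side');P=cloud(cal,d).reshape(-1,3)
i2,_=manip.camera('wrist')
a=cv2.resize(img[130:230,260:380],None,fx=4,fy=4,interpolation=3);b=cv2.resize(i2[200:400,220:420],None,fx=1.5,fy=2,interpolation=3)
cv2.imwrite('pics/sw4.png',np.hstack([a,b])[...,::-1])
m=(np.hypot(P[:,0]-.543,P[:,1]-.08)<.035)&(P[:,2]<.16);print('weight-region zmin side',np.sort(P[m,2])[:12])
print(dtool([.523,-.29,.25]))
E
```

```text
clock: 9.8
position: [0.5434, 0.0729, 0.2276]
ee_rot: [0.804, 0.594, 0.001, 0.0]
ft_force: [0.4, 0.7, -1.0]
grip_width: 0.904
grasp_force: 0.0
[-0.614  0.174  0.448  1.715 -0.079  1.269 -0.446] [0.543 0.073 0.228] [ 72.943  -0.055 179.919]
pt hook_seat (324, 207) 0.64 [0.542 0.071 0.131]
pt dial_gauge (323, 175) 0.44 [0.544 0.079 0.067]
weight-region zmin side [-0.027 -0.027 -0.025 -0.023 -0.022 -0.02  -0.017 -0.016 -0.011 -0.01
 -0.01  -0.009]
[-7.059  1.746 -0.496]
```

View pics/sw4.png

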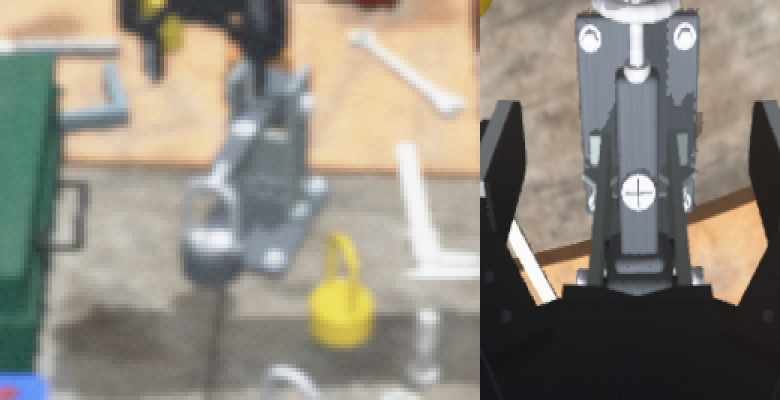

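The weight hangs on the hook, and the pad's cross shows in the wrist image at pixel (325,296). Now the pad position and the gauge shank.

```bash
python3 - <<'E'
from h import *
np.set_printoptions(precision=3,suppress=True)
P4=np.load('w4.npz')['P'];print('pad',P4[296,325],np.median(P4[293:300,322:329].reshape(-1,3),0))
Q=P4.reshape(-1,3);m=np.hypot(Q[:,0]-.543,Q[:,1]-.075)<.035
q=Q[m];q=q[q[:,2]>.0];print('weight z bands',np.percentile(q[:,2],[2,10,50,90,98]))
for k in ['top0','side0']:
    P=np.load(k+'.npz')['P'].reshape(-1,3)
    m=np.hypot(P[:,0]-.521,P[:,1]+.295)<.05
    for lo,hi in [(.06,.1),(.1,.118),(.12,.155),(.155,.18)]:
        q=P[m&(P[:,2]>lo)&(P[:,2]<hi)]
        if len(q)>3:
            w,V=np.linalg.eigh(np.cov(q[:,:2].T));print(k,lo,hi,len(q),q.mean(0),(q.min(0)+q.max(0))/2,np.ptp(q,0),np.degrees(np.arctan2(V[1,1],V[0,1])),np.sqrt(w))
E
```

```text
pad [ 0.519 -0.008  0.135] [ 0.519 -0.008  0.135]
weight z bands [0.063 0.067 0.298 0.311 0.314]
top0 0.06 0.1 23 [ 0.518 -0.287  0.089] [ 0.521 -0.303  0.081] [0.038 0.054 0.038] 95.8091855000356 [0.009 0.014]
top0 0.1 0.118 41 [ 0.521 -0.294  0.108] [ 0.524 -0.304  0.108] [0.025 0.05  0.015] 93.09572249668027 [0.007 0.011]
top0 0.12 0.155 20 [ 0.524 -0.296  0.136] [ 0.524 -0.295  0.137] [0.015 0.008 0.031] -160.58758292345533 [0.001 0.005]
top0 0.155 0.18 25 [ 0.525 -0.303  0.163] [ 0.526 -0.303  0.163] [0.017 0.016 0.015] 104.728113322019 [0.005 0.005]
side0 0.06 0.1 50 [ 0.525 -0.288  0.083] [ 0.526 -0.293  0.082] [0.028 0.033 0.036] 137.73426187969972 [0.005 0.012]
side0 0.1 0.118 31 [ 0.527 -0.295  0.107] [ 0.526 -0.298  0.109] [0.027 0.035 0.017] 127.87703714218846 [0.006 0.01 ]
side0 0.12 0.155 33 [ 0.528 -0.299  0.138] [ 0.528 -0.3    0.138] [0.014 0.012 0.033] 163.80071464279774 [0.003 0.005]
side0 0.155 0.18 9 [ 0.528 -0.301  0.161] [ 0.528 -0.303  0.161] [0.013 0.014 0.006] -144.69767885502765 [0.003 0.005]
```

```bash
python3 -m pendant '[[0,0,-0.65,0,0,0,0.8],[-0.8,0,-0.65,0,0,0,0.8],[-1.63,0,-0.65,0,0,0,0.8],[-1.63,0,-0.65,0,0,0,0.8],[-1.63,0,-0.65,0,0,0,0.8],[-1.63,0,-0.65,0,0,0,0.8],[-1.63,0,-0.65,0,0,0,0.8],[-1.63,0,-0.65,0,0,0,0.8],[-1.63,0,-0.65,0,0,0,0.8],[-1.63,0,-0.65,0,0,0,0.8]]'
python3 b.py w5 pad hook_seat
python3 - <<'E'
from h import *
np.set_printoptions(precision=3,suppress=True)
D=np.load('w5.npz');img=D['img'];P=D['P'];cal=manip.get_calibration('wrist')
Q=P.copy();m=(np.hypot(Q[...,0]-.519,Q[...,1]+.005)<.03)&(Q[...,2]<.17)&(Q[...,2]>.11)
g=img.max(2);b=(m&(g>215)).astype(np.uint8)
n,l,s,c=cv2.connectedComponentsWithStats(b)
for i in range(1,n):
    if s[i,4]>40: print(s[i],c[i],onplane(cal,*c[i],.139,True),np.median(P[l==i],0))
m2=m&(Q[...,2]>.12);print('z pct',np.percentile(Q[m2][:,2],[5,50,90,99]))
print(dtool([.526,-.301,.26]))
cv2.imwrite('pics/w5c.png',cv2.resize(img[150:300,220:420],None,fx=3,fy=3)[...,::-1])
E
```

```text
clock: 11.3
position: [0.5192, -0.0048, 0.2578]
ee_rot: [0.804, 0.595, 0.0, -0.0]
ft_force: [-0.4, 0.7, 0.0]
grip_width: 0.896
grasp_force: 0.0
[-0.547  0.083  0.5    1.744 -0.041  1.325 -0.336] [ 0.519 -0.005  0.258] [  72.965   -0.005 -179.999]
pt pad (325, 197) 0.7 [ 0.519 -0.008  0.135]
pt hook_seat (324, 104) 0.59 [0.541 0.067 0.123]
[315 185  22  22 347] [325.666 195.233] [ 0.52  -0.005  0.139] [ 0.52  -0.007  0.135]
z pct [0.129 0.131 0.135 0.136]
[-5.623  1.866 -0.045]
```

View pics/w5c.png

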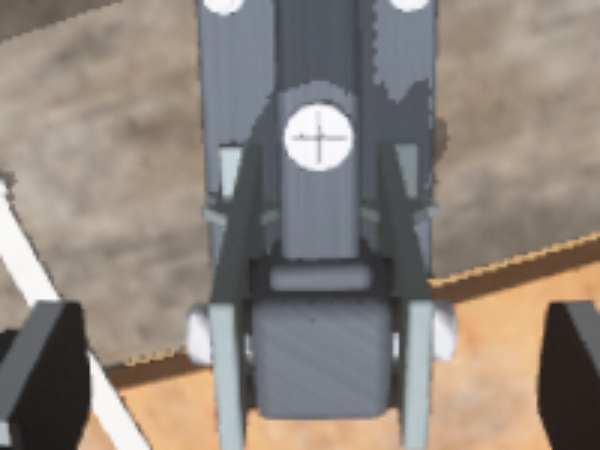

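The cross is at pixel (326,195), which puts the pad at about (0.520,-0.006,0.136). That matches a level arm (125+7+4 mm). On to the gauge.

```bash
python3 -m pendant '[[-0.8,0.27,0,0,0,-0.5,0.8],[-1.6,0.54,0,0,0,-1,0.8],[-2.4,0.8,0,0,0,-1.5,0.8],[-3.2,1.06,0,0,0,-2,0.8],[-4,1.33,0,0,0,-2.5,0.8],[-4.8,1.6,0,0,0,-3.1,0.8],[-5.4,1.8,0,0,0,-3.6,0.8],[-5.62,1.87,0,0,0,-3.6,0.8],[-5.62,1.87,0,0,0,-3.6,0.8],[-5.62,1.87,0,0,0,-3.6,0.8]]'
python3 b.py w6 dial_gauge gauge_rest
python3 - <<'E'
from h import *
np.set_printoptions(precision=3,suppress=True)
D=np.load('w6.npz');img=D['img'];P=D['P'].reshape(-1,3)
m=np.hypot(P[:,0]-.526,P[:,1]+.3)<.06
for lo,hi in [(.04,.055),(.06,.1),(.1,.118),(.12,.152),(.157,.18)]:
    q=P[m&(P[:,2]>lo)&(P[:,2]<hi)]
    if len(q)>3:
        w,V=np.linalg.eigh(np.cov(q[:,:2].T));r=cv2.minAreaRect((q[:,:2]*1000).astype(np.float32));print(lo,hi,len(q),q.mean(0),np.degrees(np.arctan2(V[1,1],V[0,1])),np.sqrt(w),r)
cv2.imwrite('pics/w6c.png',cv2.resize(img[100:300,200:440],None,fx=3,fy=3)[...,::-1])
E
```

```text
clock: 12.7
position: [0.5268, -0.2993, 0.2577]
ee_rot: [0.631, 0.776, 0.0, -0.0]
ft_force: [0.6, 0.9, -0.6]
grip_width: 0.899
grasp_force: 0.0
[-0.088  0.322  0.671  1.528 -0.203  1.363  0.806] [ 0.527 -0.299  0.258] [101.818  -0.049 179.981]
pt dial_gauge (324, 174) 0.83 [ 0.524 -0.29   0.106]
pt gauge_rest (321, 166) 0.97 [ 0.52  -0.284  0.099]
0.04 0.055 2254 [ 0.527 -0.302  0.049] -169.16432116069382 [0.018 0.024] ((527.119384765625, -306.0836486816406), (70.69338989257812, 60.94322204589844), 8.603201866149902)
0.06 0.1 255 [ 0.521 -0.286  0.092] 130.80396010459762 [0.005 0.012] ((531.7221069335938, -299.59197998046875), (19.950904846191406, 55.43293762207031), 40.67806625366211)
0.1 0.118 482 [ 0.523 -0.295  0.107] 139.08263424947947 [0.006 0.009] ((526.2129516601562, -304.95074462890625), (23.078554153442383, 42.783390045166016), 15.060139656066895)
0.12 0.152 222 [ 0.525 -0.299  0.137] -178.07120123659868 [0.002 0.005] ((528.2964477539062, -301.1124267578125), (10.95748233795166, 20.508689880371094), 71.8811264038086)
0.157 0.18 392 [ 0.527 -0.305  0.161] 83.68630153923213 [0.005 0.005] ((526.9771118164062, -305.68719482421875), (16.512042999267578, 16.001720428466797), 22.046613693237305)
```

View pics/w6c.png

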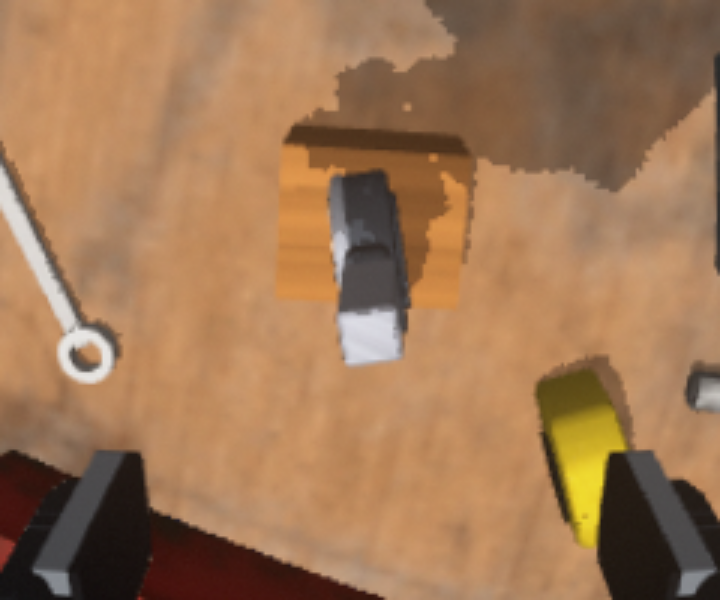

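```bash
python3 - <<'E'
from h import *
np.set_printoptions(precision=3,suppress=True)
P=np.vstack([np.load('w6.npz')['P'].reshape(-1,3),np.load('top0.npz')['P'].reshape(-1,3)])
r=np.hypot(P[:,0]-.527,P[:,1]+.3055)
for a in [.035,.05,.07,.09,.11]:
    m=(r>a)&(r<a+.02)&(P[:,2]<.2);q=P[m];print(a,q[np.argsort(q[:,2])[-3:]])
print(dtool([.527,-.3055,.137]))
E
```

```text
0.035 [[ 0.561 -0.325  0.055]
 [ 0.55  -0.27   0.056]
 [ 0.506 -0.275  0.056]]
0.05 [[ 0.518 -0.238  0.008]
 [ 0.481 -0.333  0.008]
 [ 0.537 -0.242  0.009]]
0.07 [[ 0.606 -0.334  0.009]
 [ 0.459 -0.347  0.009]
 [ 0.448 -0.342  0.011]]
0.09 [[ 0.59  -0.217  0.009]
 [ 0.548 -0.201  0.011]
 [ 0.62  -0.248  0.012]]
0.11 [[ 0.626 -0.39   0.064]
 [ 0.626 -0.385  0.067]
 [ 0.632 -0.377  0.07 ]]
[-0.117 -0.019  2.417]
```

```bash
python3 -m pendant '[[-0.12,-0.02,0.6,0,0,-1.1,0.8],[-0.12,-0.02,1.2,0,0,-1.1,0.6],[-0.12,-0.02,1.8,0,0,-1.1,0.4],[-0.12,-0.02,2.2,0,0,-1.1,0.2],[-0.12,-0.02,2.41,0,0,-1.1,0],[-0.12,-0.02,2.41,0,0,-1.1,-0.2],[-0.12,-0.02,2.41,0,0,-1.1,-0.5],[-0.12,-0.02,2.41,0,0,-1.1,-0.9],[-0.12,-0.02,2.41,0,0,-1.1,-1],[-0.12,-0.02,2.41,0,0,-1.1,-1]]' 45
```

```text
clock: 14.1
position: [0.5272, -0.3072, 0.1384]
ee_rot: [0.57, 0.822, 0.0, 0.001]
ft_force: [0.3, 0.9, 5.9]
grip_width: 0.182
grasp_force: 44.7
```

```bash
python3 -m pendant '[[0,0,-0.2,0,0,0,-1],[0,0,-0.5,0,0,0,-1],[0,0,-0.9,0,0,0,-1],[0,0,-1.4,0,0,0,-1],[0,0,-1.9,0,0,0,-1],[0,0,-2.4,0,0,0,-1],[0,0,-2.9,0,0,0,-1],[0,0,-3.3,0,0,0,-1],[0,0,-3.3,0,0,0,-1],[0,0,-3.3,0,0,0,-1]]'
python3 - <<'E'
from h import *
np.set_printoptions(precision=4,suppress=True)
o=manip.get_obs();print(o['position'],R.from_quat(o['ee_rot']).as_matrix()[:,2],o['ft_force'])
print(dtool([.520,-.0065,.305]))
for c in ['side','top']:
  manip.camera(c);cal=manip.get_calibration(c)
  for t in ['gauge_tip','dial_gauge']:
    for r in manip.tip_of(t,c): print(c,t,r['pixel'],round(r['p'],2),onplane(cal,*r['pixel'],.172 if t=='gauge_tip' else .214))
E
```

```text
clock: 15.35
position: [0.5262, -0.3068, 0.3018]
ee_rot: [0.57, 0.822, 0.0, -0.0]
ft_force: [-0.0, -0.5, -3.2]
grip_width: 0.177
grasp_force: 44.3
[ 0.5262 -0.3068  0.3018] [-0.0006  0.0005 -1.    ] [-0.0286 -0.4965 -3.1817]
[ 5.6671  1.9934 -0.0602]
side dial_gauge [325.5, 104.6] 0.65 [ 0.5198 -0.3121  0.214 ]
top dial_gauge [462.2, 205.0] 0.68 [ 0.5182 -0.3035  0.214 ]
```

```bash
python3 -m pendant '[[0,0,-0.3,0,0,0,-1],[0.8,0.28,-0.3,0,0,0,-1],[1.6,0.56,-0.3,0,0,0,-1],[2.4,0.84,-0.3,0,0,0,-1],[3.2,1.12,-0.3,0,0,0,-1],[4,1.4,-0.3,0,0,0,-1],[4.8,1.69,-0.3,0,0,0,-1],[5.4,1.9,-0.3,0,0,0,-1],[5.67,1.99,-0.3,0,0,0,-1],[5.67,1.99,-0.3,0,0,0,-1]]'
python3 - <<'E'
from h import *
np.set_printoptions(precision=4,suppress=True)
o=manip.get_obs();print(o['position'],R.from_quat(o['ee_rot']).as_matrix()[:,2])
print(dtool([.520,-.0065,.283]))
for c in ['side','wrist']:
  img,_=manip.camera(c);cal=manip.get_calibration(c)
  if c=='side': a=img
  else: b=img
  for t in ['gauge_tip','pad','hook_seat']:
    for r in manip.tip_of(t,c): print(c,t,r['pixel'],round(r['p'],2),onplane(cal,*r['pixel'],{'gauge_tip':o['position'][2]-.1304,'pad':.136,'hook_seat':.125}[t],c=='wrist'))
a=cv2.resize(a[80:220,270:370],None,fx=4,fy=4,interpolation=3);b=cv2.resize(b[60:340,220:420],None,fx=2,fy=2)
cv2.imwrite('pics/sw7.png',np.hstack([a,b])[...,::-1])
E
```

```text
clock: 16.9
position: [0.5203, -0.0065, 0.3178]
ee_rot: [0.569, 0.822, 0.0, 0.0]
ft_force: [0.8, -0.5, -2.6]
grip_width: 0.182
grasp_force: 44.3
[ 0.5203 -0.0065  0.3178] [ 0.0005  0.     -1.    ]
[ 0.0025 -0.0051  0.6955]
side pad [317.1, 163.8] 0.73 [0.5291 0.0091 0.136 ]
side hook_seat [315.8, 176.5] 0.53 [0.5286 0.0712 0.125 ]
wrist pad [325.6, 173.5] 0.75 [ 0.5201 -0.0052  0.136 ]
wrist pad [358.3, 105.5] 0.2 [0.5259 0.0715 0.136 ]
wrist hook_seat [368.9, 113.9] 0.96 [0.5406 0.0676 0.125 ]
```

View pics/sw7.png

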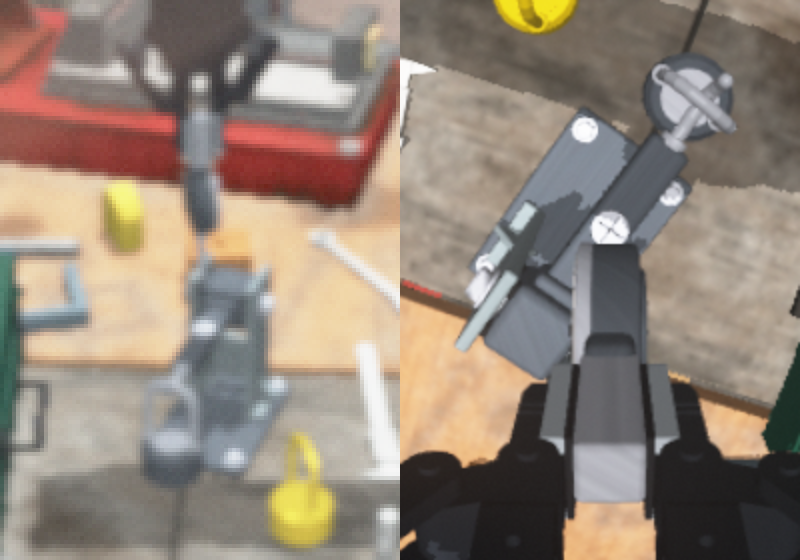

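```bash
cat > f.py <<'E'
from h import *
f=[];z=[];p=[]
for i in range(8):
    manip.camera('top');o=manip.get_obs();f.append(o['ft_force']);p.append(o['position'])
print('F',np.round(np.mean(f,0),2),'sd',np.round(np.std(f,0),2),'pos',np.round(np.mean(p,0),4),o['clock'],o['grasp_force'])
E
python3 f.py
python3 -m pendant '[[0,0,0.2,0,0,0,-1],[0,0,0.4,0,0,0,-1],[0,0,0.6,0,0,0,-1],[0,0,0.75,0,0,0,-1],[0,0,0.85,0,0,0,-1],[0,0,0.92,0,0,0,-1],[0,0,0.95,0,0,0,-1],[0,0,0.95,0,0,0,-1],[0,0,0.95,0,0,0,-1],[0,0,0.95,0,0,0,-1]]'
python3 f.py
```

```text
F [-0.09  0.11 -3.15] sd [0.48 0.34 0.43] pos [ 0.5201 -0.0067  0.3173] 17.7 44.30158495903015
clock: 18.95
position: [0.5202, -0.0066, 0.2699]
ee_rot: [0.57, 0.822, 0.0, 0.0]
ft_force: [-0.0, -0.2, -2.6]
grip_width: 0.179
grasp_force: 44.4
F [ 0.18 -0.06 -2.81] sd [0.49 0.49 0.31] pos [ 0.5201 -0.0066  0.2698] 19.35 44.35920774936676
```

Expected contact is near z = 0.266. I press 3 mm past it.

```bash
python3 -m pendant '[[0,0,0.02,0,0,0,-1],[0,0,0.04,0,0,0,-1],[0,0,0.06,0,0,0,-1],[0,0,0.08,0,0,0,-1],[0,0,0.1,0,0,0,-1],[0,0,0.12,0,0,0,-1],[0,0,0.13,0,0,0,-1],[0,0,0.13,0,0,0,-1],[0,0,0.13,0,0,0,-1],[0,0,0.13,0,0,0,-1]]'
python3 f.py; python3 f.py
```

```text
clock: 20.6
position: [0.5201, -0.0066, 0.2633]
ee_rot: [0.57, 0.822, 0.0, 0.0]
ft_force: [0.1, 0.3, -1.9]
grip_width: 0.18
grasp_force: 44.4
F [ 0.01  0.06 -2.01] sd [0.43 0.66 0.56] pos [ 0.5201 -0.0066  0.2633] 21.0 44.40652012825012
F [ 0.09  0.48 -1.47] sd [0.33 0.43 0.39] pos [ 0.5201 -0.0066  0.2633] 21.4 44.40704941749573
```

```bash
python3 -m pendant '[[0,0,0.02,0,0,0,-1],[0,0,0.04,0,0,0,-1],[0,0,0.06,0,0,0,-1],[0,0,0.06,0,0,0,-1],[0,0,0.06,0,0,0,-1],[0,0,0.06,0,0,0,-1],[0,0,0.06,0,0,0,-1],[0,0,0.06,0,0,0,-1],[0,0,0.06,0,0,0,-1],[0,0,0.06,0,0,0,-1]]'
python3 f.py; python3 f.py
python3 - <<'E'
from h import *
a,d=manip.camera('side');cal=manip.get_calibration('side');b,_=manip.camera('wrist')
for t in ['pad','gauge_tip']:
    for r in manip.tip_of(t,'wrist'): print(t,r['pixel'],r['p'])
P=cloud(cal,d);Q=P[(np.hypot(P[...,0]-.543,P[...,1]-.08)<.04)&(P[...,2]>.02)&(P[...,2]<.06)];print(len(Q),np.median(Q,0))
a=cv2.resize(a[90:230,270:370],None,fx=4,fy=4,interpolation=3);b=cv2.resize(b[60:340,220:420],None,fx=2,fy=2)
cv2.imwrite('pics/sw8.png',np.hstack([a,b])[...,::-1])
E
```

```text
clock: 22.65
position: [0.5201, -0.0066, 0.2603]
ee_rot: [0.57, 0.822, 0.0, -0.0]
ft_force: [-0.2, 0.2, -2.3]
grip_width: 0.18
grasp_force: 44.5
F [-0.19  0.2  -1.33] sd [0.5  0.6  0.54] pos [ 0.5201 -0.0066  0.2603] 23.05 44.472270011901855
F [ 0.1   0.24 -1.2 ] sd [0.28 0.32 0.27] pos [ 0.5201 -0.0066  0.2603] 23.45 44.47247385978699
pad [325.3, 191.3] 0.91
gauge_tip [366.4, 111.4] 0.54
94 [0.53942047 0.09407287 0.0475139 ]
```

View pics/sw8.png

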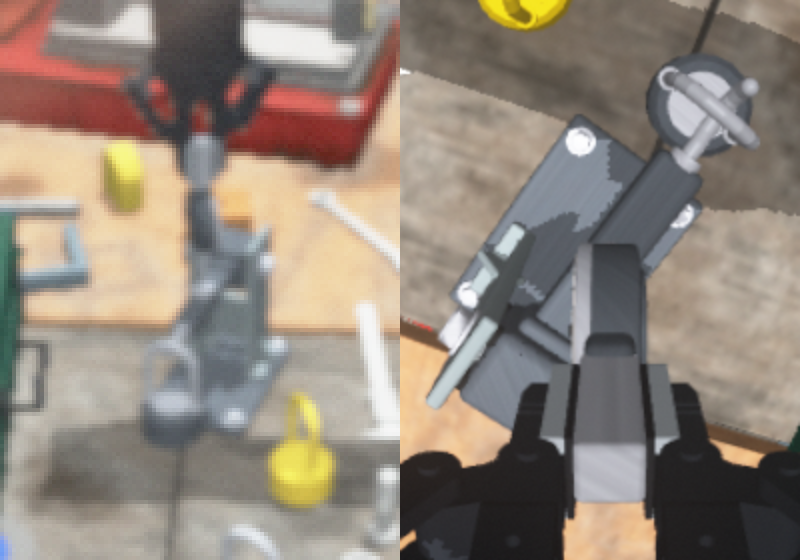

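The gauge is upright over the pad. The force rise of 1.7 N means about 5.6 mm of plunger travel, and the weight hangs still.

```bash
python3 -c "
from workcell import manip
print(manip.hand_in())"
```

```text
the job is handed in; nothing more can be done
None
```

I handed the job in with the larger weight hanging on the hook and the gauge held upright on the pad's cross, plunger in an estimated 5.6 of 12 mm; the hand-in returned no verdict, so I can't confirm it passed.

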